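Click the feed lever to its third notch and start the mill

ROBOT

A 7-joint arm with a two-finger parallel gripper is mounted at the origin on the work surface. World frame = base frame: x ahead of the robot, y to its left, z up, the work surface at z = 0. Lengths are in mm, angles in rad, forces in N, time in s.
With the tool pointing down it reaches from about 400 to 875 mm from the base axis. Payload 6.5 kg.
Tool frame: the origin (TCP) lies at the centre of the arm's flange, where the gripper is bolted on; the fingertips stand 166 mm ahead of it and the grasp point (between the pads) lies 147 mm ahead of it; z points along the fingers, y is the direction in which the jaws open and shut (so a half turn about z gives the same grasp; the last joint's range is limited). The gripper opens to 88 mm and grips with 3 to 60 N. Pads are 18 mm wide; open, the fingers measure 123 mm over their backs; the gripper's body (75 mm by 187 mm) begins 45 mm behind the grasp point.
Start: joints at [-1.404, 0.536, -0.004, 1.538, 0.003, 1.067, -0.071], TCP at [149.948, 632.46, 404.716] pointing down, gripper open.
Joint ranges: [-2.7, 2.7], [-0.37, 2.16], [-1.27, 1.26], [0.24, 2.4], [-1.31, 4.45], [0.19, 1.91], [-2.76, 2.76]. Speed limits (rad/s): [2.39, 2.39, 3.14, 3.14, 3.14, 3.14, 3.14].

INTERFACE

Orientations are given as a unit quaternion [w, x, y, z].
In Python, from cell import bot gives the robot as it stands. The module is installed in compiled form; this text tells all that it offers.
- The arm moves only by the tool move_arm, never from a script. Its argument "rows" is one flat list of numbers, 7 for each row, row after row: the turn, a rotation vector about the tool's x, y, z in units of 8 degrees (1.0 is 8 degrees), then the shift along the tool's x, y, z in mm, then the gripper's target within -1 to 1 (fully open at 1, half-way at 0, shut at -1). In form: [rx, ry, rz, tx, ty, tz, gripper, rx, ry, rz, tx, ty, tz, gripper, ...]. A call has 1 to 12 rows; each row is the pose to reach, as a shift and turn from the pose measured when the call began, along the tool's axes at that moment; what a row does not reach only later rows make up. A row lasts 1/8 s, in which the tool goes at most 62.5 mm and 10.7 degrees, less where a joint would pass 70% of its speed; a pose out of reach is approached as far as the arm can. A call with a gripper value outside its range is refused whole. The fingers move at their own pace and stop on an object; "newtons" is the grip in N (left out, the last holds). Time passes only in rows, so rows that repeat a pose let the fingers close. It gives the time, the measured TCP pose, the force and the opening at its end, in the units of the state.
- bot.sense(): the state, without advancing time (a new reading comes with each control period).
- bot.read_camera(name): name is "side" or "top" or "wrist"; returns a dict with "frame" (384x512x3 uint8, blue, green, red), "depth" (384x512 float32, mm along the optical axis (not along the pixel's ray), 0 where there is no reading), "intrinsics" (3x3 intrinsics, pixels), "world_from_camera" (4x4, takes a point from camera to world coordinates); the wrist camera has in their place "hand_eye" (4x4, takes a point from camera to tool coordinates, whose origin is the TCP and whose axes are the flange's). Camera axes: x right, y down, z forward; pixel columns grow to the right and rows downward; lengths in mm; the calibration is good to about 2 mm. The wrist camera is an equidistant fisheye: a pixel r from the principal point sees the ray r / f radians off the axis. A picture is of the moment at which its call begins: read the wrist's pose just before it.
- bot.finish_job(): hands the job in, once; it reports no verdict.
The state is a dict: "time": time; "joint_positions": joint angles; "joint_velocities": joint speeds; "joint_torque": joint torques, N m; "ee_pos": TCP position; "tool_rot": TCP orientation; "force": force on the tool from outside, world axes, zero at the start; "moment": the same for the moment, N m; "opening": opening from 0.0 (shut) to 1.0 (fully open).
Only numpy, scipy, OpenCV 4.12 (cv2) and the standard library are available. Lean on these libraries where they do the work, as an engineer would, in place of code of your own. Each camera call takes 0.05 s, during which the arm holds its last target. There are 200 camera calls.

TASK

Set the mill's feed: with a fingertip, push the T-bar lever slowly along its slot from home, click by click, letting it settle in each notch, and stop in the third notch without running on past it. Then press the flat start button all the way down and let it go; do not touch the mushroom stop button. Do not grip the lever, and leave the loose things where they are.

Things in the scene. Friction and masses are not known exactly. Their poses are not given: they have to be found in the camera images.
- selector: Feed selector: fixed grey box 180 (x) x 280 (y) x 75 mm high with an aluminium deck, slotted along its y. Origin at the centre of its underside; its yaw varies. The lever slides towards the box's own +y (the robot's left when the yaw is 0). Black index marks on both sides of the slot, 20 mm apart, show home and the five notches. It may stand left or right of the button station
- lever (a joint): Lever travel in m, 0 at home (the -y end of the slot, where it starts), end stop at 0.100. It snaps into notches at 0.020, 0.040, 0.060, 0.080 and 0.100. Between notches the push rises to about 6 N a quarter of the way and falls to nothing half-way (10 mm); past there the lever jumps ahead by itself to the middle of the next notch and stays there unattended
- lever_bar (a point): Centre of the lever's T-bar: black bar 92 mm long across the slot (box x), 16 mm thick along the slide (box y), 30 mm tall; its underside is 24 mm and its top 54 mm above the deck, so this point is 39 mm above the deck and 114 mm above the bench. Its two broad upright faces stand 8 mm to either side of this point; push on the one on the box's -y side to move the lever up the notches. It sits on a 12 mm round stem. Moves with the lever; axes as the box's
- home_mark (a point): Point on the deck in the slot where the lever's stem stands at home
- third_mark (a point): Point on the deck in the slot where the lever's stem stands in the third notch (60 mm in the box's +y from home_mark)
- station: Button station: fixed grey box 100 (x) x 180 (y) x 55 mm high with the start button at its own y = +50 mm and the stop button at y = -50 mm. Origin at the centre of its underside; its yaw varies
- start (a joint): Travel of the start button, 0 up, 0.006 m fully pressed; a spring returns it; fully down takes about 5 N
- start_top (a point): Centre of the top face of the start button: the smaller, flat round button, 28 mm across, 77 mm above the bench when up, in a round grey housing 44 mm across whose rim is 10 mm lower; pressed straight down
- stop (a joint): Travel of the stop button, 0 up, 0.005 m pressed (about 14 N). To be left alone
- stop_top (a point): Top of the stop button: mushroom head 42 mm across, 39 mm above the station's top
- collet: steel collet, flared upward, 30 mm across and 36 mm tall, standing loose on the selector's deck 55 mm to +x of the selector's middle (lever bar's nearer end is at +6 mm). Origin at its underside. To be left where it is
- gauge_block: steel block 20 x 45 x 30 mm high lying loose on the selector's deck, 55 mm to +x of the selector's middle. Origin at its underside. To be left where it is
- tape: roll of blue masking tape, 104 mm across, 25 mm high, lying on the bench at the back. To be left where it is
- jar: closed white jar, 64 mm across, 85 mm tall, on the bench at the back. To be left where it is
- wrench: loose wrench lying on the bench near the robot. To be left where it is
- brush: loose brush lying on the bench at the robot's right. To be left where it is
- cup: steel cup, 70 mm across, 70 mm tall, on the bench at the robot's left. To be left where it is

How it is judged (in metres and radians):
On the way, in this order (a step that is already met when the one before it is completed fails the run):
1. the lever settles in the first notch (value of joint lever between 0.015 and 0.025 m), for 0.15 s.
2. the lever settles in the second notch (value of joint lever between 0.035 and 0.045 m), for 0.15 s.
3. the lever settles in the third notch (value of joint lever between 0.055 and 0.065 m), for 0.3 s.
4. the start button is pressed down (value of joint start above 0.0045 m), for 0.02 s.
At the end, for the whole second after the job is handed in: The lever rests in the third notch (travel 60 mm within 5 mm), the start button has been pressed and is up again, the stop button is up, and every loose thing is within 20 mm of where it stood (all of step 3 and value of joint each of start, stop below 0.0015 m and velocity of joint lever between -0.005 and 0.005 m/s and distance of each of collet, gauge_block, tape, jar, wrench, brush, cup from where it was at the start of the episode below 0.02 m); the robot touches nothing.
It fails at once if the lever runs past the third notch (travel over 68 mm) (value of joint lever above 0.068 m).
It fails at once if the lever is gripped: the fingers press on both faces of its bar at once (contact force between the fingers and lever_c1 above 1 N and contact force between the fingers and lever_c2 above 1 N).
It fails at once if the start button is pressed while the lever is not in the third notch (value of joint start above 0.003 m and not (value of joint lever between 0.055 and 0.065 m)).
It fails at once if the stop button is pushed (value of joint stop above 0.002 m or contact force between anything else and stop above 1 N).
It fails at once if a loose thing is knocked or carried more than 20 mm from its place (distance of any of collet, gauge_block, tape, jar, wrench, brush, cup from where it was at the start of the episode above 0.02 m).
It also fails if it takes over 64 s, if anything falls off the work surface, if the arm or the gripper's body presses on something with over 40 N, if the wrist force passes 120 N, or if a joint passes its speed limit or range.

## Working session

There is one attempt and no reset: what is moved stays moved. The work goes in short steps, Python scripts to look and compute and a tool call to move; the robot and the scene stay as the last step left them, time stands still between calls to the robot, and variables do not carry over. Pictures are saved under pics/ and viewed, about 8 in all and at most 12, crops included, and the job is handed in when it is done.

Besides the shell and the picture viewer there is one more tool, called after ">>>" as name(argument=value, ...) on one line, values as JSON. move_arm: Moves the arm, as the interface text tells. Its arguments: {"type":"object","properties":{"rows":{"type":"array","items":{"type":"number"}},"newtons":{"type":"number"}},"required":["rows"]}

```bash
mkdir -p pics; python3 - <<'E'
from cell import bot
import cv2,numpy as np,pickle
s=bot.sense();print(s['time'],s['ee_pos'],s['tool_rot'],s['opening'])
d={}
for n in ['top','side']:
    d[n]=bot.read_camera(n);cv2.imwrite(f'pics/{n}.png',cv2.resize(d[n]['frame'],(800,600)))
    print(d[n]['intrinsics'],d[n]['world_from_camera'])
pickle.dump(d,open('d.pkl','wb'))
E
```

```text
0.0 [149.88416602 632.15410799 403.82963613] [-4.94024745e-05  1.16131373e-01  9.93233486e-01 -8.62466333e-04] 0.9927870323355342
[[443.33247569   0.         254.43697707]
 [  0.         443.33247569 181.59109346]
 [  0.           0.           1.        ]] [[-9.96537150e-03 -9.89633547e-01  1.43269443e-01  3.60236555e+02]
 [-9.99805675e-01  1.22982324e-02  1.54066935e-02 -4.42434663e+01]
 [-1.70089416e-02 -1.43088069e-01 -9.89563793e-01  1.40438165e+03]
 [ 0.00000000e+00  0.00000000e+00  0.00000000e+00  1.00000000e+00]]
[[487.60135866   0.         254.16015662]
 [  0.         487.60135866 191.63802698]
 [  0.           0.           1.        ]] [[-9.89634892e-01 -8.72727962e-02  1.14044899e-01  3.85752591e+02]
 [-1.43582848e-01  5.86961842e-01 -7.96780875e-01  1.19544608e+03]
 [ 2.59729077e-03 -8.04897047e-01 -5.93408795e-01  9.86238733e+02]
 [ 0.00000000e+00  0.00000000e+00  0.00000000e+00  1.00000000e+00]]
```

View pics/top.png

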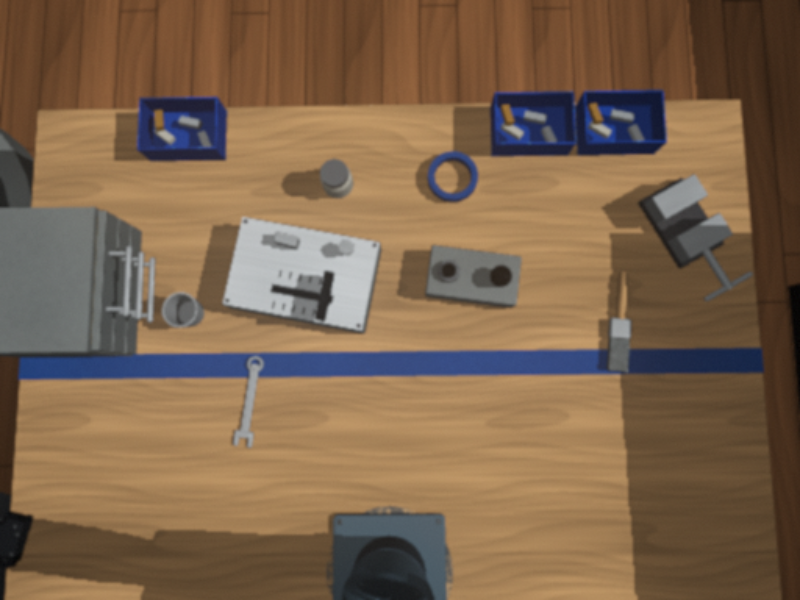

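View pics/side.png

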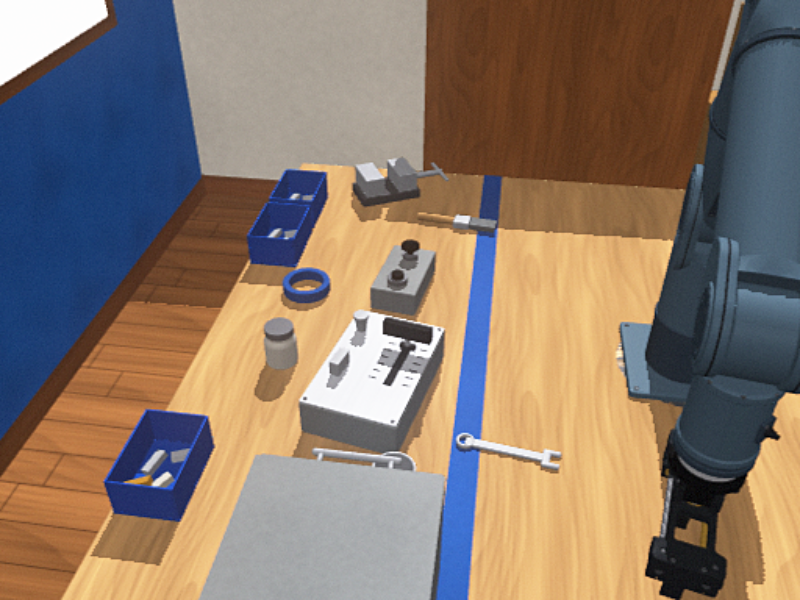

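```bash
cat > h.py <<'E'
import numpy as np,pickle,cv2
def pt(c,u,v,z):
    K=c['intrinsics'];T=c['world_from_camera']
    r=T[:3,:3]@np.linalg.solve(K,[u,v,1]);o=T[:3,3]
    return (o+r*(z-o[2])/r[2]).round(1)
E
python3 - <<'E'
from h import *
d=pickle.load(open('d.pkl','rb'));c=d['top']
for n,u,v,z in [('c1',243,218,75),('c2',380,241,75),('c3',361,331,75),('c4',224,304,75),('bar a',329,272,129),('bar b',322,319,129),('start',448,270,77),('stop',501,275,94),('s1',431,246,55),('s2',520,256,55),('s3',514,306,55),('s4',427,295,55)]:
    print(n,pt(c,u*.64,v*.64,z))
f=c['frame'][120:230,130:350];cv2.imwrite('pics/crop.png',cv2.resize(f,None,fx=3.6,fy=3.6,interpolation=cv2.INTER_CUBIC))
E
```

```text
c1 [687.6 280.3  75. ]
c2 [637.7  10.   75. ]
c3 [461.8  47.6  75. ]
c4 [517.2 313.5  75. ]
bar a [568.6 103.5 129. ]
bar b [480.7 116.1 129. ]
start [ 578.1 -121.7   77. ]
stop [ 564.4 -221.6   94. ]
s1 [630.4 -90.3  55. ]
s2 [ 607.9 -265.5   55. ]
s3 [ 508.8 -250.3   55. ]
s4 [532.5 -80.8  55. ]
```

View pics/crop.png

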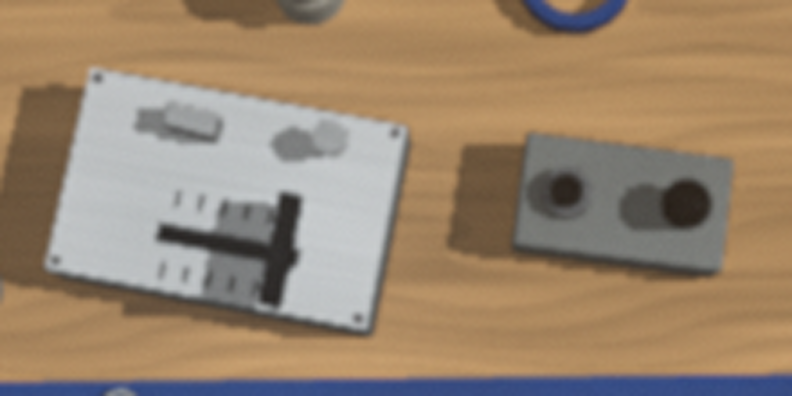

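>>> move_arm(rows=[0,0,0,-60,-67,0,-1,0,0,0,-110,-120,0,-1,0,0,0,-150,-165,0,-1,0,0,0,-190,-210,0,-1,0,0,0,-225,-250,0,-1,0,0,0,-252,-282,0,-1,0,0,0,-300,-320,0,-1,0,0,0,-350,-360,0,-1,0,0,0,-395,-395,0,-1,0,0,0,-440,-435,0,-1,0,0,0,-487,-471,0,-1,0,0,0,-487,-471,0,-1], newtons=10)

```text
time: 1.6
ee_pos: [516.8, 57.2, 404.6]
tool_rot: [0.001, 0.12, 0.993, -0.002]
force: [-0.0, 0.8, -0.0]
opening: 0.004
```

```bash
python3 - <<'E'
from cell import bot
import cv2,pickle
s=bot.sense();print(s['time'],s['ee_pos'],s['tool_rot'],s['opening'],s['force'])
w=bot.read_camera('wrist');print(w['intrinsics'],w['hand_eye'])
pickle.dump((s,w),open('w.pkl','wb'))
cv2.imwrite('pics/w1.png',cv2.resize(w['frame'],(800,600),interpolation=cv2.INTER_CUBIC))
E
```

```text
1.6 [516.82594991  57.22295951 404.64870636] [ 6.79680437e-04  1.19912463e-01  9.92782615e-01 -1.79425353e-03] 0.003604861387798185 [-0.03541114  0.83776594 -0.00487685]
[[297.31863964   0.         253.27848804]
 [  0.         297.31863964 191.4786092 ]
 [  0.           0.           1.        ]] [[ 2.15122795e-04 -9.66155426e-01 -2.57960551e-01  6.50994043e+01]
 [ 9.99999953e-01  2.64343739e-04 -1.56126017e-04 -4.10859021e-01]
 [ 2.19032255e-04 -2.57960505e-01  9.66155438e-01  2.05714678e+01]
 [ 0.00000000e+00  0.00000000e+00  0.00000000e+00  1.00000000e+00]]
```

View pics/w1.png

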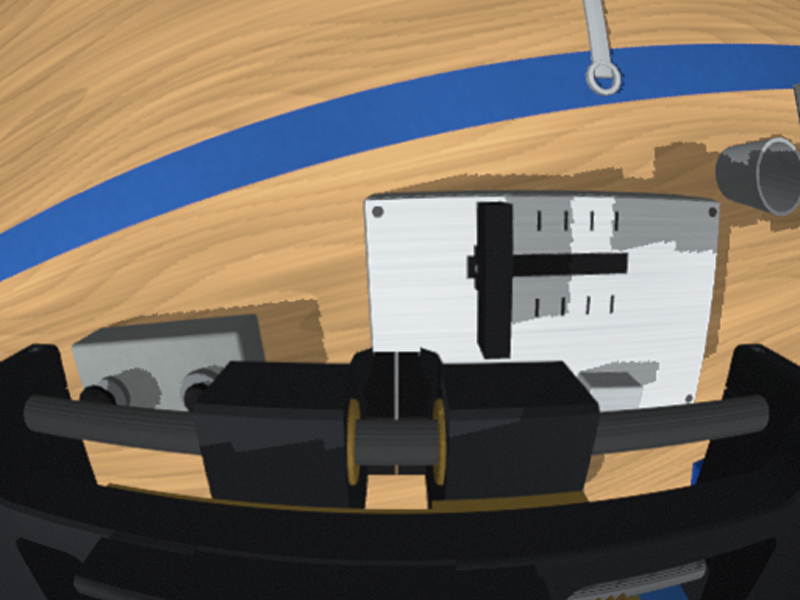

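```bash
cat >> h.py <<'E'
from scipy.spatial.transform import Rotation as R
def wp(s,w,u,v,z):
    K=w['intrinsics'];H=w['hand_eye'];a=np.array([(u-K[0,2])/K[0,0],(v-K[1,2])/K[1,1]]);r=np.hypot(*a)
    ray=np.r_[a/r*np.sin(r),np.cos(r)]
    q=s['tool_rot'];M=R.from_quat([q[1],q[2],q[3],q[0]]).as_matrix()
    o=M@H[:3,3]+s['ee_pos'];d=M@H[:3,:3]@ray
    return (o+d*(z-o[2])/d[2]).round(1)
E
python3 - <<'E'
from h import *
s,w=pickle.load(open('w.pkl','rb'))
for n,u,v,z in [('R0',512,203,129),('R1',511,357,129),('L0',477,203,99),('L1',485,357,99),('m1a',539,220,75),('m4a',616,220,75),('m1b',536,307,75),('m4b',612,304,75),('tl',368,198,75),('tr',718,201,75),('start',204,392,77)]:
    print(n,wp(s,w,u*.64,v*.64,z))
q=s['tool_rot'];print(R.from_quat([q[1],q[2],q[3],q[0]]).as_matrix().round(3))
E
```

```text
R0 [481.4 131.1 129. ]
R1 [571.5 114.  129. ]
L0 [480.  116.2  99. ]
L1 [580.7 101.5  99. ]
m1a [502.6 160.1  75. ]
m4a [514.3 218.6  75. ]
m1b [563.2 147.2  75. ]
m4b [575.7 206.8  75. ]
tl [462.3  50.1  75. ]
tr [516.4 316.   75. ]
start [ 571.  -112.3   77. ]
[[-0.971  0.238  0.001]
 [ 0.238  0.971 -0.004]
 [-0.002 -0.003 -1.   ]]
```

>>> move_arm(rows=[0,0,-0.28,0,0,50,-1,0,0,-0.28,0,0,90,-1,0,0,-0.28,0,0,118,-1,0,0,-0.28,3,0,132,-1,0,0,-0.28,3,0,132,-1,0,0,-0.28,3,0,132,-1])

```text
time: 2.4
ee_pos: [513.0, 60.7, 273.4]
tool_rot: [0.001, 0.098, 0.995, -0.001]
force: [-0.1, -0.6, 0.6]
opening: 0.007
```

```bash
cat > look.py <<'E'
import sys
from cell import bot
from h import *
s=bot.sense();q=s['tool_rot'];M=R.from_quat([q[1],q[2],q[3],q[0]]).as_matrix()
print(s['time'],s['ee_pos'].round(1),'yaw',np.arctan2(M[1,1],M[0,1])-np.pi/2,'F',s['force'].round(1))
e=s['ee_pos'][:2]-[525,114.5];print('box x,y rel home',e@[.98,-.199],e@[.199,.98])
if len(sys.argv)>1:
    c=bot.read_camera(sys.argv[1]);pickle.dump((s,c),open(sys.argv[2]+'.pkl','wb'))
    f=c['frame']
    if len(sys.argv)>3: a=list(map(int,sys.argv[3:]));f=f[a[1]:a[3],a[0]:a[2]]
    k=min(800/f.shape[1],600/f.shape[0]);print('scale',k)
    cv2.imwrite(f'pics/{sys.argv[2]}.png',cv2.resize(f,None,fx=k,fy=k,interpolation=cv2.INTER_CUBIC))
E
python3 look.py wrist w2
```

```text
2.4 [513.   60.7 273.4] yaw -0.1972564495819089 F [-0.1 -0.6  0.6]
box x,y rel home -1.0894779511558899 -55.155604354823446
scale 1.5625
```

View pics/w2.png

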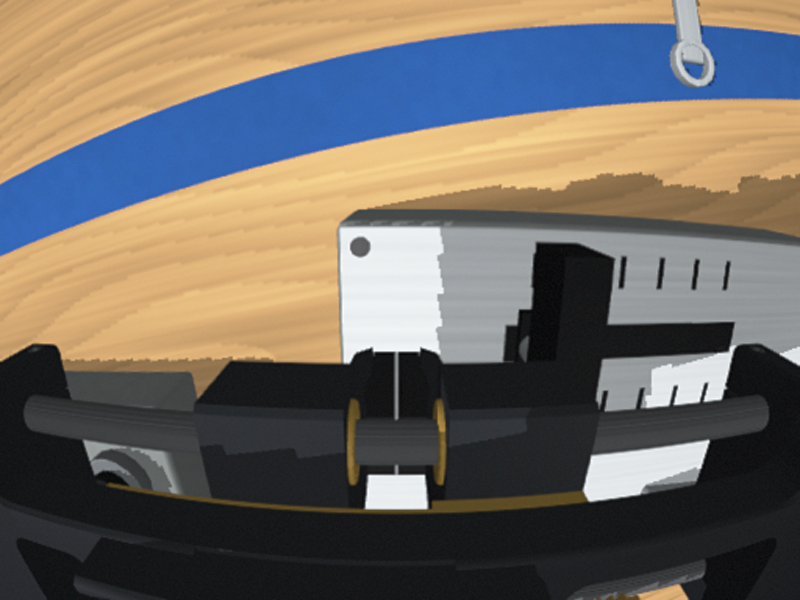

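>>> move_arm(rows=[0,0,0,0,8,0,-1,0,0,0,0,16,0,-1,0,0,0,0,22,0,-1,0,0,0,0,26,0,-1,0,0,0,0,28,0,-1,0,0,0,0,30,0,-1,0,0,0,0,32,0,-1,0,0,0,0,32,0,-1,0,0,0,0,32,0,-1])

```text
time: 3.58
ee_pos: [519.3, 91.8, 273.4]
tool_rot: [0.001, 0.099, 0.995, -0.001]
force: [-0.6, 0.9, -0.3]
opening: 0.003
```

```bash
python3 look.py
```

```text
3.575 [519.3  91.8 273.4] yaw -0.19763098697725456 F [-0.6  0.9 -0.3]
box x,y rel home -1.0292918158218116 -23.386385055864316
```

>>> move_arm(rows=[0,0,0,0,1,0,-1,0,0,0,0,2,0,-1,0,0,0,0,3,0,-1,0,0,0,0,3,0,-1])

```text
time: 4.08
ee_pos: [519.9, 94.3, 273.4]
tool_rot: [0.001, 0.099, 0.995, -0.001]
force: [-0.3, -3.2, 1.6]
opening: 0.004
```

>>> move_arm(rows=[0,0,0,0,1,0,-1,0,0,0,0,2,0,-1,0,0,0,0,3,0,-1,0,0,0,0,3,0,-1])

```text
time: 4.58
ee_pos: [520.4, 96.8, 273.4]
tool_rot: [0.0, 0.099, 0.995, -0.001]
force: [-1.8, -5.4, 1.9]
opening: 0.007
```

```bash
python3 look.py wrist w3
```

```text
4.575 [520.4  96.8 273.4] yaw -0.19841230498862816 F [-1.8 -5.4  1.9]
box x,y rel home -0.9907041244303332 -18.258559896071596
scale 1.5625
```

View pics/w3.png

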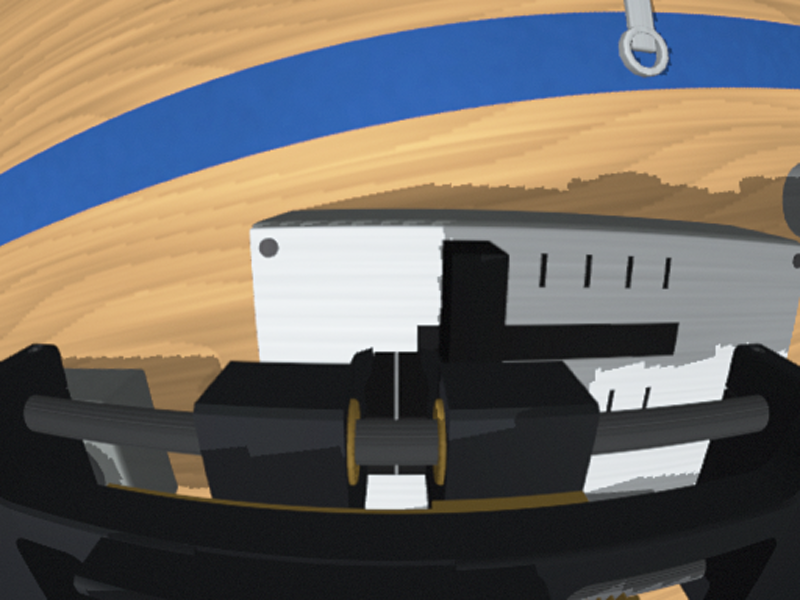

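>>> move_arm(rows=[0,0,0,0,1,0,-1,0,0,0,0,2,0,-1,0,0,0,0,3,0,-1,0,0,0,0,4,0,-1,0,0,0,0,5,0,-1,0,0,0,0,5.5,0,-1,0,0,0,0,5.5,0,-1,0,0,0,0,5.5,0,-1])

```text
time: 5.62
ee_pos: [521.5, 102.7, 273.4]
tool_rot: [0.001, 0.099, 0.995, -0.001]
force: [0.4, 0.6, -0.1]
opening: 0.006
```

```bash
python3 look.py
```

```text
5.625 [521.5 102.7 273.4] yaw -0.19783332903752604 F [ 0.4  0.6 -0.1]
box x,y rel home -1.0637046652937003 -12.264755244047569
```

```bash
cat > bar.py <<'E'
from cell import bot
from h import *
s=bot.sense();w=bot.read_camera('wrist');K=w['intrinsics'];H=w['hand_eye'];D=w['depth']
v,u=np.mgrid[0:384,0:512];a=np.stack([(u-K[0,2])/K[0,0],(v-K[1,2])/K[1,1]]);r=np.hypot(*a)+1e-9
P=np.stack([a[0]/r*np.tan(r)*D,a[1]/r*np.tan(r)*D,D],-1)[(D>0)&(r<1.3)]
q=s['tool_rot'];M=R.from_quat([q[1],q[2],q[3],q[0]]).as_matrix()
P=(P@H[:3,:3].T+H[:3,3])@M.T+s['ee_pos']
e=P[:,:2]-[525,114.5];x=e@[.98,-.199];y=e@[.199,.98]
k=(abs(P[:,2]-129)<5)&(x<-22)&(x>-44)&(y>-40)&(y<110)
print('t',s['time'],'F',s['force'].round(1),'tool',((s['ee_pos'][:2]-[525,114.5])@[.199,.98]).round(1),'bar top n',k.sum(),'y range',np.percentile(y[k],[2,50,98]).round(1))
E
python3 bar.py
```

```text
t 5.625 F [ 0.4  0.6 -0.1] tool -12.3 bar top n 1761 y range [11.8 19.4 27.6]
```

>>> move_arm(rows=[0,0,0,0,4,0,-1,0,0,0,0,8,0,-1,0,0,0,0,11,0,-1,0,0,0,0,13,0,-1,0,0,0,0,15,0,-1,0,0,0,0,16.5,0,-1,0,0,0,0,18,0,-1,0,0,0,0,19,0,-1,0,0,0,0,20,0,-1,0,0,0,0,20,0,-1,0,0,0,0,20,0,-1])

```text
time: 7.05
ee_pos: [525.5, 122.9, 273.4]
tool_rot: [0.001, 0.098, 0.995, -0.001]
force: [1.0, -0.3, -0.2]
opening: 0.005
```

```bash
python3 bar.py
```

```text
t 7.05 F [ 1.  -0.3 -0.2] tool 8.3 bar top n 1765 y range [31.8 39.3 47.6]
```

Second notch confirmed (39.3 mm). Same again, aiming at tool +28.2.

>>> move_arm(rows=[0,0,0,0,4,0,-1,0,0,0,0,8,0,-1,0,0,0,0,11,0,-1,0,0,0,0,13,0,-1,0,0,0,0,15,0,-1,0,0,0,0,16.5,0,-1,0,0,0,0,18,0,-1,0,0,0,0,19,0,-1,0,0,0,0,19.7,0,-1,0,0,0,0,19.7,0,-1,0,0,0,0,19.7,0,-1])

```text
time: 8.48
ee_pos: [529.4, 142.5, 273.3]
tool_rot: [0.001, 0.098, 0.995, -0.001]
force: [0.1, 0.3, -0.2]
opening: 0.005
```

```bash
python3 bar.py
```

```text
t 8.475 F [ 0.1  0.3 -0.2] tool 28.3 bar top n 1773 y range [51.8 59.3 67.6]
```

>>> move_arm(rows=[0,0,0,0,-12,0,-1,0,0,0,0,-20,0,-1,0,0,0,0,-20,-45,-1,0,0,0,0,-20,-90,-1,0,0,0,0,-40,-130,-1,0,0,0,-35,-90,-130,-1,0,0,0,-65,-140,-130,-1,0,0,0,-95,-190,-130,-1,0,0,0,-130,-235,-130,-1,0,0,0,-150,-250,-130,-1,0,0,0,-150,-250,-130,-1,0,0,0,-150,-250,-130,-1])

```text
time: 10.02
ee_pos: [626.8, -131.2, 403.6]
tool_rot: [0.0, 0.098, 0.995, -0.0]
force: [-0.5, 0.3, -0.6]
opening: 0.004
```

```bash
python3 look.py wrist w4
```

```text
10.025 [ 626.8 -131.2  403.6] yaw -0.19639018006023656 F [-0.5  0.3 -0.6]
box x,y rel home 148.67833639925107 -220.48293533633182
scale 1.5625
```

View pics/w4.png

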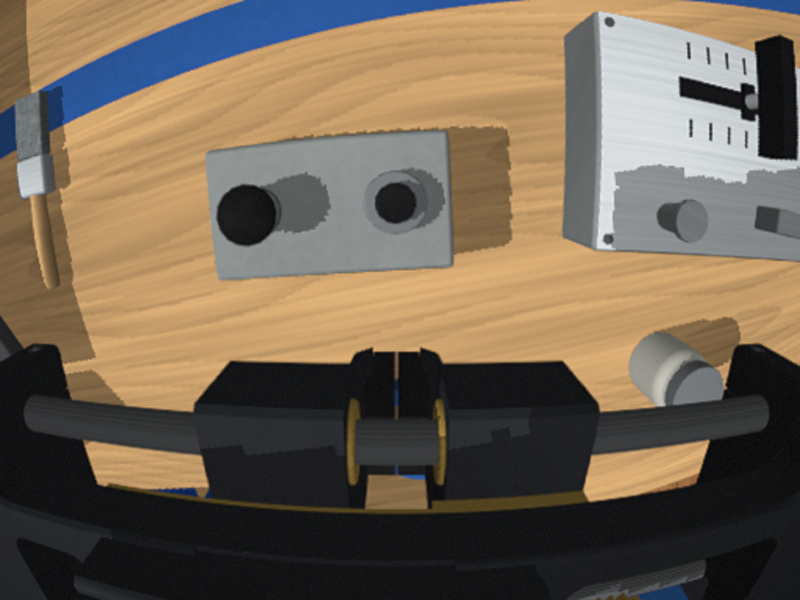

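```bash
python3 - <<'E'
from h import *
s,w=pickle.load(open('w4.pkl','rb'))
p=wp(s,w,397*.64,203*.64,77);print(p,wp(s,w,246*.64,215*.64,94))
q=s['tool_rot'];M=R.from_quat([q[1],q[2],q[3],q[0]]).as_matrix();print((M.T@(p+[0,0,166]-s['ee_pos'])).round(1))
E
```

```text
[ 579.3 -121.6   77. ] [ 565.  -217.7   94. ]
[ 48.6   0.2 160.5]
```

>>> move_arm(rows=[0,0,0,30,0,30,-1,0,0,0,48.5,0,75,-1,0,0,0,48.5,0,120,-1,0,0,0,48.5,0,145,-1,0,0,0,48.5,0,154,-1,0,0,0,48.5,0,157,-1,0,0,0,48.5,0,160,-1,0,0,0,48.5,0,162,-1,0,0,0,48.5,0,162,-1])

```text
time: 11.2
ee_pos: [579.9, -121.3, 242.3]
tool_rot: [0.001, 0.098, 0.995, -0.0]
force: [-0.1, 0.6, 1.1]
opening: 0.005
```

>>> move_arm(rows=[0,0,0,0,0,2,-1,0,0,0,0,0,4,-1,0,0,0,0,0,4,-1])

```text
time: 11.58
ee_pos: [579.9, -121.4, 238.3]
tool_rot: [0.001, 0.098, 0.995, -0.0]
force: [-0.6, 0.5, 4.8]
opening: 0.007
```

>>> move_arm(rows=[0,0,0,0,0,1,-1,0,0,0,0,0,2,-1,0,0,0,0,0,2.5,-1,0,0,0,0,0,2.5,-1])

```text
time: 12.08
ee_pos: [579.9, -121.5, 237.3]
tool_rot: [0.001, 0.098, 0.995, 0.0]
force: [-6.2, 1.8, 19.1]
opening: 0.003
```

>>> move_arm(rows=[0,0,0,0,0,-4,-1,0,0,0,0,0,-12,-1,0,0,0,0,0,-45,-1,0,0,0,0,0,-90,-1,0,0,0,0,0,-135,-1,0,0,0,-25,0,-165,-1,0,0,0,-48,0,-165,-1,0,0,0,-48,0,-165,-1,0,0,0,-48,0,-165,-1])

```text
time: 13.2
ee_pos: [625.9, -130.9, 401.6]
tool_rot: [0.0, 0.098, 0.995, 0.0]
force: [-1.3, -0.7, -0.4]
opening: 0.006
```

```bash
python3 look.py wrist w5; python3 - <<'E'
from cell import bot
from h import *
a=pickle.load(open('w4.pkl','rb'))[1]['depth'];b=pickle.load(open('w5.pkl','rb'))[1]['depth']
for d in(a,b): print('start/stop/deck depth',[round(float(np.median(d[v-3:v+4,u-3:u+4])),1) for u,v in((254,130),(157,138),(390,40))])
c=bot.read_camera('top');f0=pickle.load(open('d.pkl','rb'))['top']['frame']
g=np.hstack([x[80:250,80:420] for x in (f0,c['frame'])]);cv2.imwrite('pics/cmp.png',cv2.resize(np.vstack([f0[80:240,80:420],c['frame'][80:240,80:420]]),None,fx=1.8,fy=1.8))
E
```

```text
13.2 [ 625.9 -130.9  401.6] yaw -0.19607648021832325 F [-1.3 -0.7 -0.4]
box x,y rel home 147.67539810714592 -220.3862095426863
scale 1.5625
start/stop/deck depth [300.6, 286.2, 274.5]
start/stop/deck depth [298.2, 284.2, 272.9]
```

View pics/w5.png

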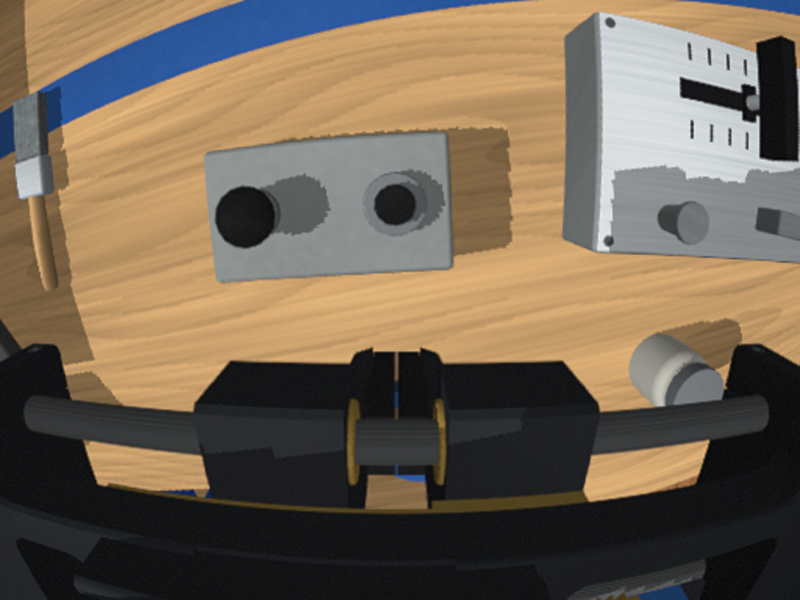

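View pics/cmp.png

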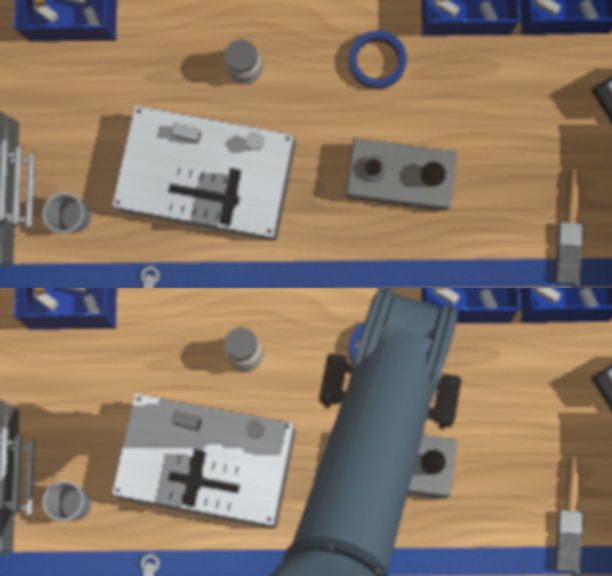

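The wrist view shows the start button up again at (397,205), the stop button undisturbed at (246,216), and the lever unchanged since the last push. The top view shows the loose things where they were. The arm is clear, so I'm handing in.

```bash
python3 -c "
from cell import bot
print(bot.finish_job())"
```

```text
the job is handed in; nothing more can be done
None
```

I pushed the lever notch by notch with the closed fingertips and stopped it in the third notch. I then pressed the start button fully down, let it go, backed the arm clear and handed the job in at about 13 s. No verdict was reported.

- **Lever:** the wrist depth readings, taken after each push settled, put it at 19.4, 39.3 and 59.3 mm. After the start press, the wrist picture showed it unmoved.
- **Start button:** it bottomed out at about 19 N, well above the 5 N it needs. After release, its depth matched the reading from before the press, after allowing for the camera standing 2 mm lower, so it is up again.
- **Stop button:** it was not touched, and its depth had not changed either.
- **Loose things:** the collet, gauge block, jar, cup and brush look unmoved. In the last top view the arm hid most of the tape, and the crop showed only the ring end of the wrench. The arm did not go near either of them.

None of the checks failed or disagreed.

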